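Load a sauce pot into the spring dispenser

ROBOT

A 6-joint arm with a two-finger parallel gripper is mounted at the origin on a cart in front of the work surface, level with it; the furniture and walls round the work are solid. World frame = base frame: x ahead of the robot, y to its left, z up, the work surface at z = 0. Lengths are in m, angles in rad, forces in N, time in s.
With the tool pointing down it reaches from about 0.35 to 0.85 m from the base axis. Payload 8.1 kg.
Tool frame: the origin (TCP) lies midway between the tips of the shut fingers; the grasp point (between the pads) lies 19 mm behind it; z points along the fingers, y is the line along which they close (so a half turn about z gives the same grasp; the last joint's range is limited). The gripper opens to 93 mm and grips with 3 to 60 N. Pads are 15 mm wide; open, the fingers measure 128 mm over their backs; the gripper's body (75 mm by 188 mm) begins 65 mm behind the grasp point.
Start: joints at [1.121, 0.13, 1.488, -0, 1.523, -0.085], TCP at [0.214, 0.561, 0.219] pointing down, gripper open.
Joint ranges: [-2.96, 2.96], [-0.89, 2.26], [0.02, 2.5], [-1.34, 4.48], [0, 2.73], [-2.66, 2.66]. Speed limits (rad/s): [2.39, 2.39, 2.79, 3.14, 3.14, 3.14].

INTERFACE

Orientations are given as a rotation vector (axis times angle).
In Python, from plant import read_state, read_camera, get_calibration, close_job gives the robot as it stands.
- The arm moves only by the shell command python3 -m crank 'ROWS' [FORCE]. ROWS is JSON, a list that holds one entry, the list of rows, each a list of 7 numbers: the gripper's target within -1 to 1 (fully open at 1, half-way at 0, shut at -1), then the shift along the tool's x, y, z as a fraction of full scale, then the turn, a rotation vector about the tool's x, y, z as a fraction of full scale. In form: [[[grip, x, y, z, rx, ry, rz], ...]]. A call has exactly 5 rows; each row is the pose to reach, as a shift and turn from the pose commanded when the call began, along the tool's axes at that moment; what a row does not reach only later rows make up. Full scale, the value 1, is 0.5 m for a shift and 90 degrees for a turn. A row lasts 1/8 s, in which the tool goes at most 62.5 mm and 10.7 degrees, less where a joint would pass 70% of its speed; a pose out of reach is approached as far as the arm can. A call with a number of a shift or a turn outside -1 to 1 is refused whole. A call with a gripper value outside its range is refused whole. The fingers move at their own pace and stop on an object; FORCE is the grip in N (left out, the last holds). Time passes only in rows, so rows that repeat a pose let the fingers close, or fill a call up. It gives the time, the measured TCP pose, the force, the opening and the grip force at its end, in the units of the state.
- read_state(): the state, without advancing time (a new reading comes with each control period).
- read_camera(name): name is "scene" or "top" or "wrist"; returns the picture (480x640x3 uint8, red, green, blue); there is no depth.
- get_calibration(name): a dict with "fx", "fy", "cx", "cy" (pixels), "eye" and "orientation" of the camera in the world; the wrist camera has in their place "mount" (4x4, takes a point from camera to tool coordinates, whose origin is the TCP and whose axes are the flange's). Camera axes: x right, y down, z forward; pixel columns grow to the right and rows downward; lengths in m; the calibration is good to about 2 mm. The wrist camera is an equidistant fisheye: a pixel r from the principal point sees the ray r / f radians off the axis. A picture is of the moment at which its call begins: read the wrist's pose just before it. get_calibration takes no time and is no camera call.
- close_job(): hands the job in; it is judged then, once.
The state is a dict: "t": time; "q": joint angles; "dq": joint speeds; "joint_torque": joint torques, N m; "tool_pos": TCP position; "orientation": TCP orientation; "force": force on the tool from outside, world axes, zero at the start; "wrist_torque": the same for the moment, N m; "opening": finger opening in m; "gripper_force": force on a finger pad.
Only numpy, scipy, OpenCV 4.12 (cv2) and the standard library are available. Lean on these libraries where they do the work, as an engineer would, in place of code of your own. Each camera call takes 0.05 s, during which the arm holds its last target. There are 200 camera calls.

TASK

Load the red-lidded sauce pot that stands on the worktop into the spring dispenser: stand it upright on the red-lidded pot already in there, then push it down until its lid is level with the dispenser's mouth, and let go. Leave the yellow-lidded and green-lidded pots where they stand.

Things in the scene. Friction and masses are not known exactly. Their poses are not given: they have to be found in the camera images.
- red_pot: white ceramic sauce pot, upright plain cylinder 58 mm in diameter and 44 mm high, closed by a fixed flat red lid (the top 12 mm). Origin: centre of its underside; z up. About 0.25 kg, loose on the worktop. The pot to load; graspable across its diameter from above with any yaw. (Another pot just like it is already in the dispenser.)
- yellow_pot: white ceramic sauce pot, upright plain cylinder 58 mm in diameter and 44 mm high, closed by a fixed flat yellow lid (the top 12 mm). Origin: centre of its underside; z up. About 0.25 kg, loose on the worktop. A bystander.
- green_pot: white ceramic sauce pot, upright plain cylinder 58 mm in diameter and 44 mm high, closed by a fixed flat green lid (the top 12 mm). Origin: centre of its underside; z up. About 0.25 kg, loose on the worktop. A bystander.
- dispenser_mouth (a point): Centre of the dispenser's round mouth, at its upper edge, 125 mm above the worktop; z up. Fixed steel cage: dark base 112 mm across, six rods, on top a collar 100 mm across that narrows like a funnel from 90 mm to a 72 mm bore 10 mm down. The red-lidded pot inside has its lid 8 mm below the mouth, so a pot set on it first stands 36 mm proud of the mouth.
- platform (a joint): Spring-loaded platform in the dispenser, under the pots: 0 = up (start), 0.036 m = down on a firm stop, where the upper of two pots has its lid level with the mouth. It does not sink under the pots' weight; push it straight down, with about 4 N at first and 8 N at the end. Its stiff slide keeps it where it was pushed: it does not spring back.
Things that resemble listed ones, but are neither listed nor needed, are in the scene too. Leave any purple look-alike of the red_pot alone.

How it is judged:
By the outcome, as a careful person would: the job done as asked, in the order asked, and still so for the second after the job is handed in, with the robot touching nothing.
It also fails if it takes over 40 s, if anything falls off the work surface, if the arm or the gripper's body presses on something with over 40 N, if the wrist force passes 120 N, or if a joint passes its speed limit or range.

## Working session

There is one attempt and no reset: what is moved stays moved. The work goes in short steps, Python scripts to look and compute and a shell command to move; the robot and the scene stay as the last step left them, time stands still between calls to the robot, and variables do not carry over. Pictures are saved under pics/ and viewed, at most 10 in all, crops included, and the job is handed in when it is done.

```bash
mkdir -p pics; python3 - <<'E'
from plant import *
import cv2,numpy as np
for n in("top","scene"):
    cv2.imwrite(f"pics/{n}0.png",read_camera(n)[:,:,::-1]); print(n,get_calibration(n))
print(get_calibration("wrist")); s=read_state(); print(s)
E
```

```text
top {'fx': 525.0185979635107, 'fy': 525.0185979635107, 'cx': 317.2178893954934, 'cy': 232.2388274647892, 'eye': array([ 0.31457006, -0.01849034,  1.22327823]), 'orientation': array([-2.13611294,  2.09702402, -0.17128398])}
scene {'fx': 455.7339273822701, 'fy': 455.7339273822701, 'cx': 324.82250235280355, 'cy': 239.58616505325216, 'eye': array([ 0.08744244, -0.53213223,  0.78488673]), 'orientation': array([-2.23455224,  0.82865632, -0.36049903])}
{'fx': 371.64829954431775, 'fy': 371.64829954431775, 'cx': 316.4307357531432, 'cy': 241.12458384311563, 'mount': array([[ 2.30745336e-04, -9.66138424e-01, -2.58024210e-01,
         7.21096845e-02],
       [ 9.99999973e-01,  2.30717556e-04,  3.03856500e-05,
         6.39570990e-04],
       [ 3.01739713e-05, -2.58024210e-01,  9.66138451e-01,
        -1.66433411e-01],
       [ 0.00000000e+00,  0.00000000e+00,  0.00000000e+00,
         1.00000000e+00]])}
{'t': 0.1, 'q': array([ 1.12060364e+00,  1.31108337e-01,  1.48914894e+00, -1.86268634e-05,
        1.52301342e+00, -8.53910706e-02]), 'dq': array([-0.00015022, -0.00088452, -0.00126004,  0.00141727,  0.00158052,
        0.00202911]), 'joint_torque': array([ 1.98047259e-03, -5.61340785e+01, -4.93095410e+01,  7.71925575e-02,
        2.92622525e-02, -1.01314536e-04]), 'tool_pos': array([0.21381533, 0.56006111, 0.21769057]), 'orientation': array([-5.69777999e-01, -3.08905714e+00,  2.54930234e-03]), 'force': array([ 0.27387013,  0.04612731, -0.16677189]), 'wrist_torque': array([ 0.03117914, -0.03912319,  0.04448369]), 'gripper_force': 0.0, 'opening': 0.09288621038342976}
```

View pics/top0.png

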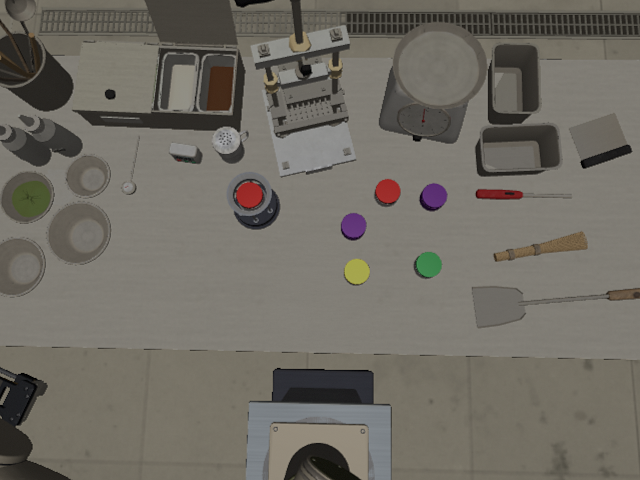

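View pics/scene0.png

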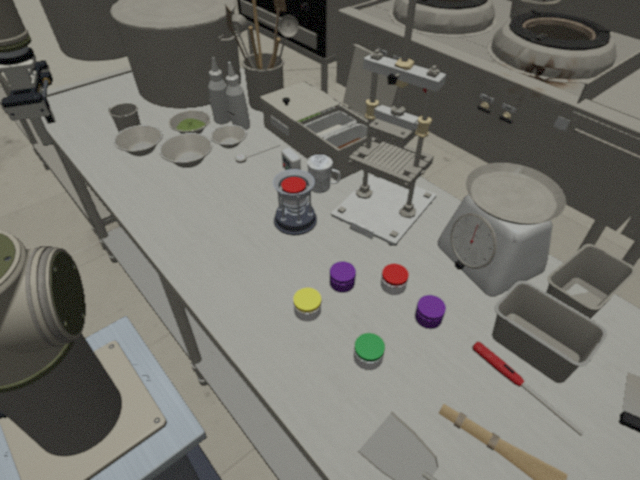

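Red candidates: the worktop pot at top (388,192) / scene (395,277), and the pot in the dispenser at top (250,195) / scene (293,185). The purple look-alikes are at top (434,197) and (354,226). The one to load is at (388,192), since it stands on the worktop and has a red lid.

```bash
cat > h.py <<'E'
from plant import *
import cv2,numpy as np
from scipy.spatial.transform import Rotation as R
def ray(n,u,v):
    c=get_calibration(n); d=R.from_rotvec(c["orientation"]).apply([(u-c["cx"])/c["fx"],(v-c["cy"])/c["fy"],1]); return np.array(c["eye"]),d
def onplane(n,u,v,z):
    e,d=ray(n,u,v); return e+d*(z-e[2])/d[2]
def cross(u1,u2):
    (a,d),(b,f)=ray("top",*u1),ray("scene",*u2)
    s=np.linalg.lstsq(np.c_[d,-f],b-a,rcond=None)[0]; p,q=a+d*s[0],b+f*s[1]
    return (p+q)/2,np.linalg.norm(p-q)
def blobs(im,col,amin=150):
    h=cv2.cvtColor(im,cv2.COLOR_RGB2HSV); lo,hi={"red":(-6,6),"yellow":(25,34),"green":(55,80),"purple":(125,155)}[col]
    H=(h[:,:,0].astype(int)+90)%180-90 if lo<0 else h[:,:,0].astype(int)
    m=((H>=lo)&(H<=hi)&(h[:,:,1]>150)&(h[:,:,2]>70)).astype(np.uint8)
    n,_,st,ce=cv2.connectedComponentsWithStats(m)
    return [(ce[i].round(1),st[i].tolist()) for i in range(1,n) if st[i,4]>amin]
E
python3 - <<'E'
from h import *
T,S=[cv2.imread(f"pics/{n}0.png")[:,:,::-1] for n in("top","scene")]
for c in("red","yellow","green","purple"):
    for n,I in(("top",T),("scene",S)):
        for ce,st in blobs(np.ascontiguousarray(I),c): print(c,n,ce,st,onplane(n,*ce,.044 if 1 else 0).round(4),onplane(n,*ce,.117).round(4))
cr=cv2.resize(T[150:290,210:460],None,fx=3,fy=3,interpolation=2)
cv2.imwrite("pics/crop.png",cr[:,:,::-1])
E
```

```text
red top [387.3 190.9] [375, 179, 25, 24, 461] [ 0.6314 -0.1519  0.044 ] [ 0.6117 -0.1436  0.117 ]
red top [249.1 194.6] [236, 182, 27, 26, 525] [0.6176 0.1681 0.044 ] [0.5989 0.1565 0.117 ]
red top [498.2 194. ] [477, 190, 45, 9, 346] [ 0.6279 -0.4063  0.044 ] [ 0.6085 -0.3823  0.117 ]
red scene [293.2 184.5] [282, 177, 24, 16, 301] [0.6536 0.232  0.044 ] [0.5978 0.1567 0.117 ]
red scene [394.9 274.2] [383, 264, 25, 21, 406] [ 0.6283 -0.1529  0.044 ] [ 0.575  -0.1902  0.117 ]
red scene [497.1 363.3] [474, 343, 49, 42, 491] [ 0.6125 -0.4198  0.044 ] [ 0.5608 -0.4309  0.117 ]
purple scene [430.7 307.9] [418, 297, 26, 24, 246] [ 0.6174 -0.2606  0.044 ] [ 0.5651 -0.2874  0.117 ]
```

View pics/crop.png

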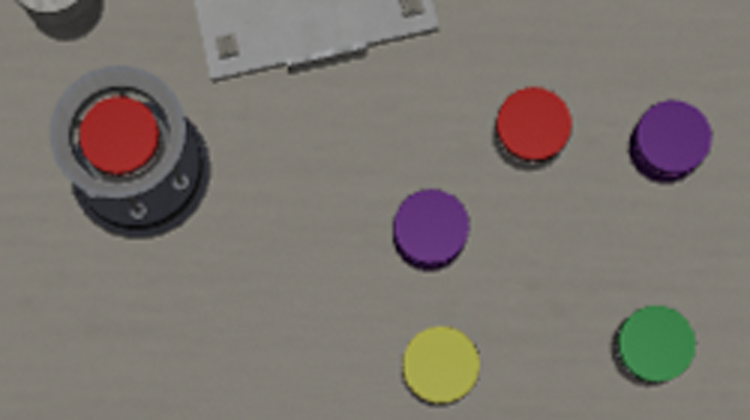

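The crop confirms it: a white pot with a red lid at crop (533,124), with purple pots on both sides at (672,138) and (431,229). The dispenser collar at (118,132) is concentric with its own red lid.

```bash
cat >> h.py <<'E'
def goal(xyz,th,out=True):
    """pointing down, closing axis (tool y) at world angle th deg (mod 180); fractions for crank"""
    s=read_state(); Rc=R.from_rotvec(s["orientation"]); best=None
    for a in (th,th+180):
        y=np.array([np.cos(np.radians(a)),np.sin(np.radians(a)),0]); z=np.array([0,0,-1.])
        Rg=R.from_matrix(np.c_[np.cross(y,z),y,z]); rv=(Rc.inv()*Rg).as_rotvec()
        d=Rc.inv().apply(np.array(xyz)-s["tool_pos"])/.5
        print("shift",d.round(4),"turn",(rv/(np.pi/2)).round(4),"deg",np.degrees(rv).round(1))
    print("pos",s["tool_pos"].round(4),"q",s["q"].round(3),"F",s["force"].round(2),"open",round(s["opening"],4),"t",round(s["t"],2),"yaxis",Rc.as_matrix()[:,1].round(3),"z",Rc.as_matrix()[:,2].round(3))
E
python3 - <<'E'
from h import *
T=cv2.imread("pics/top0.png")[:,:,::-1]
for p in((434,197),(354,226)): print(onplane("top",*p,.044))
print(onplane("top",249.3,194,.125))
goal((.631,-.152,.2),15)
E
```

```text
[ 0.61848398 -0.25912371  0.044     ]
[ 0.54738817 -0.0756292   0.044     ]
[0.5981721  0.15488201 0.125     ]
shift [-1.2875 -1.0327  0.0369] turn [-1.000e-03  4.000e-04  6.011e-01] deg [-0.1  0.  54.1]
shift [-1.2875 -1.0327  0.0369] turn [-5.0000e-04 -1.2000e-03 -1.3989e+00] deg [-0.000e+00 -1.000e-01 -1.259e+02]
pos [0.2138 0.5601 0.2177] q [ 1.121  0.131  1.489 -0.     1.523 -0.085] F [ 0.27  0.05 -0.17] open 0.0929 t 0.1 yaxis [ 0.357  0.934 -0.002] z [-0.001 -0.002 -1.   ]
```

```bash
python3 -m crank '[[[1,-0.09,-0.072,0,0,0,0.05],[1,-0.18,-0.144,0,0,0,0.1],[1,-0.27,-0.217,0,0,0,0.15],[1,-0.36,-0.289,0,0,0,0.2],[1,-0.45,-0.361,0,0,0,0.25]]]' 20; python3 -c "
from h import *
goal((.631,-.152,.2),15)"
```

```text
t: 0.72
tool_pos: [0.3602, 0.3099, 0.2183]
orientation: [-1.165, -2.918, 0.0]
force: [1.5, 0.2, -0.2]
opening: 0.0929
gripper_force: 0.0
shift [-1.0288 -0.2967  0.0367] turn [-2.000e-04  1.000e-04  3.497e-01] deg [-0.   0.  31.5]
shift [-1.0288 -0.2967  0.0367] turn [-1.0000e-04 -2.0000e-04 -1.6503e+00] deg [  -0.    -0.  -148.5]
pos [0.3602 0.3099 0.2183] q [ 0.602 -0.213  1.823 -0.     1.532 -0.209] F [ 1.47  0.16 -0.24] open 0.0929 t 0.72 yaxis [ 0.689  0.725 -0.   ] z [-0. -0. -1.]
```

```bash
python3 -m crank '[[[1,-0.11,-0.032,0,0,0,0.05],[1,-0.22,-0.064,0,0,0,0.1],[1,-0.33,-0.096,0,0,0,0.15],[1,-0.44,-0.128,0,0,0,0.2],[1,-0.55,-0.16,0,0,0,0.25]]]'; python3 -c "
from h import *
goal((.631,-.152,.2),15)"
```

```text
t: 1.35
tool_pos: [0.5051, 0.0628, 0.2184]
orientation: [-1.712, -2.634, -0.0]
force: [-0.4, -0.0, 0.4]
opening: 0.0932
gripper_force: 0.0
shift [-0.4947  0.0557  0.0366] turn [-0.0001 -0.0001  0.0994] deg [-0.  -0.   8.9]
shift [-0.4947  0.0557  0.0366] turn [ 2.0000e-04 -1.0000e-04 -1.9006e+00] deg [   0.    -0.  -171.1]
pos [0.5051 0.0628 0.2184] q [ 0.023 -0.117  1.737  0.     1.522 -0.395] F [-0.41 -0.01  0.39] open 0.0932 t 1.35 yaxis [ 0.914  0.406 -0.   ] z [-0.  0. -1.]
```

```bash
python3 -m crank '[[[1,-0.11,0.012,0,0,0,0.03],[1,-0.22,0.025,0.01,0,0,0.06],[1,-0.33,0.037,0.02,0,0,0.1],[1,-0.43,0.048,0.03,0,0,0.1],[1,-0.495,0.0557,0.0366,0,0,0.1]]]'; python3 - <<'E'
from h import *
goal((.631,-.152,.1),15)
s=read_state(); im=read_camera("wrist"); cv2.imwrite("pics/w1.png",im[:,:,::-1])
c=get_calibration("wrist"); M=c["mount"]; Rc=R.from_rotvec(s["orientation"]).as_matrix()
for ce,st in blobs(im,"red"):
    d=np.array([ce[0]-c["cx"],ce[1]-c["cy"]])/c["fx"]; a=np.linalg.norm(d)
    r=Rc@M[:3,:3]@np.r_[np.sin(a)*d/a,np.cos(a)]; e=s["tool_pos"]+Rc@M[:3,3]
    print(ce,st,(e+r*(.044-e[2])/r[2]).round(4))
E
```

```text
t: 1.98
tool_pos: [0.6313, -0.1522, 0.1991]
orientation: [-1.911, -2.492, 0.001]
force: [-0.0, 0.4, -0.1]
opening: 0.093
gripper_force: 0.0
shift [ 0.0005 -0.0003  0.1981] turn [-0.0009 -0.0004  0.0001] deg [-0.1 -0.   0. ]
shift [ 0.0005 -0.0003  0.1981] turn [ 6.0000e-04 -1.3000e-03 -1.9999e+00] deg [ 1.0e-01 -1.0e-01 -1.8e+02]
pos [ 0.6313 -0.1522  0.1991] q [-0.315  0.273  1.362 -0.     1.508 -0.577] F [-0.04  0.37 -0.1 ] open 0.093 t 1.98 yaxis [ 0.966  0.259 -0.001] z [-0.001  0.    -1.   ]
[317.3 221.2] [286, 190, 63, 63, 3146] [ 0.6304 -0.1475  0.044 ]
[267.4 411.5] [254, 388, 27, 46, 739] [ 0.6326 -0.3701  0.044 ]
```

View pics/w1.png

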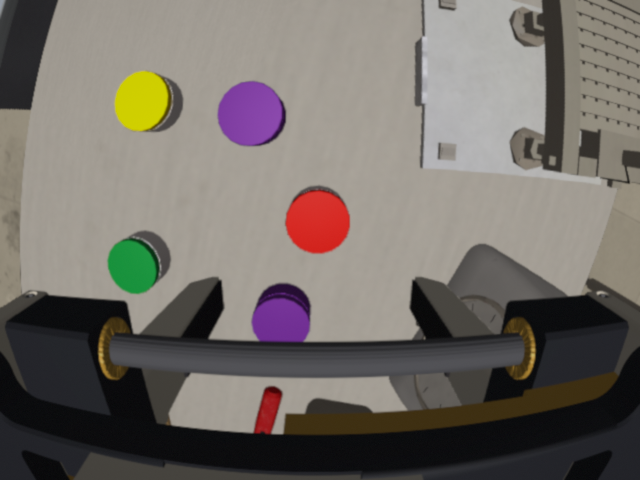

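The wrist view shows the red pot at (317,221), in line between the open fingers and clear of the purple pots at (251,113) and (281,320). I'll descend.

```bash
python3 -m crank '[[[1,-0.003,0,0.1,0,0,0],[1,-0.003,0,0.2,0,0,0],[1,-0.003,0,0.29,0,0,0],[1,-0.003,0,0.34,0,0,0],[1,-0.003,0,0.364,0,0,0]]]'; python3 -m crank '[[[-1,0,0,0,0,0,0],[-1,0,0,0,0,0,0],[-1,0,0,0,0,0,0],[-1,0,0,0,0,0,0],[-1,0,0,0,0,0,0]]]' 20
```

```text
t: 2.65
tool_pos: [0.6298, -0.1508, 0.0158]
orientation: [-1.908, -2.491, 0.002]
force: [-0.2, 0.2, -0.0]
opening: 0.0927
gripper_force: 0.0
t: 3.28
tool_pos: [0.6322, -0.1517, 0.0194]
orientation: [1.909, 2.493, 0.001]
force: [-1.1, 0.5, 5.4]
opening: 0.0574
gripper_force: 20.0
```

```bash
python3 -m crank '[[[-1,0,0,-0.05,0,0,0],[-1,0,0,-0.15,0,0,0],[-1,0,0,-0.25,0,0,0],[-1,0,0,-0.36,0,0,0],[-1,0,0,-0.42,0,0,0]]]'; python3 - <<'E'
from h import *
goal((.598,.155,.22),15);goal((.598,.155,.22),60);goal((.598,.155,.22),90)
cv2.imwrite("pics/s2.png",read_camera("scene")[:,:,::-1])
E
```

```text
t: 3.9
tool_pos: [0.6324, -0.1517, 0.2319]
orientation: [1.908, 2.491, 0.002]
force: [0.2, -0.4, -2.2]
opening: 0.0577
gripper_force: 20.0
shift [0.6102 0.0933 0.0229] turn [0.002  0.0013 0.0011] deg [0.2 0.1 0.1]
shift [0.6102 0.0933 0.0229] turn [-0.0021  0.0032 -1.9989] deg [  -0.2    0.3 -179.9]
pos [ 0.6324 -0.1517  0.2319] q [-0.314  0.257  1.321  0.     1.56  -0.578] F [ 0.19 -0.42 -2.18] open 0.0577 t 3.9 yaxis [0.965 0.261 0.003] z [ 0.004 -0.001 -1.   ]
shift [0.6102 0.0933 0.0229] turn [ 0.0014  0.0021 -0.4989] deg [  0.1   0.2 -44.9]
shift [0.6102 0.0933 0.0229] turn [ 0.0026 -0.0018  1.5011] deg [  0.2  -0.2 135.1]
pos [ 0.6324 -0.1517  0.2319] q [-0.314  0.257  1.321  0.     1.56  -0.578] F [ 0.19 -0.42 -2.18] open 0.0577 t 3.9 yaxis [0.965 0.261 0.003] z [ 0.004 -0.001 -1.   ]
shift [0.6102 0.0933 0.0229] turn [ 0.0009  0.0025 -0.8322] deg [  0.1   0.2 -74.9]
shift [0.6102 0.0933 0.0229] turn [ 2.6000e-03 -9.0000e-04  1.1678e+00] deg [ 2.000e-01 -1.000e-01  1.051e+02]
pos [ 0.6324 -0.1517  0.2319] q [-0.314  0.257  1.321  0.     1.56  -0.578] F [ 0.19 -0.42 -2.18] open 0.0577 t 3.9 yaxis [0.965 0.261 0.003] z [ 0.004 -0.001 -1.   ]
```

View pics/s2.png

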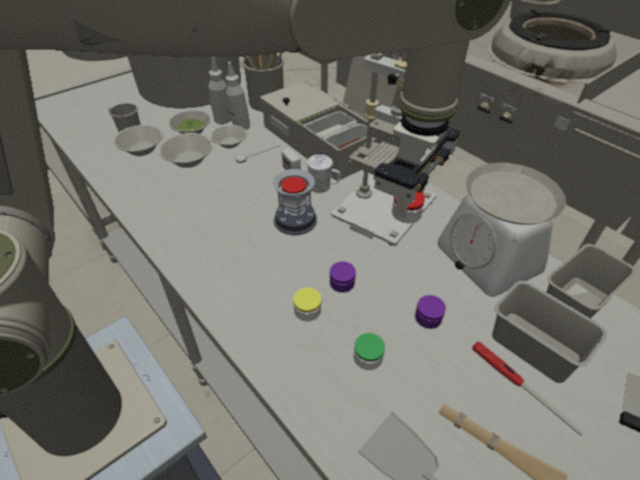

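The pot is held in the gripper at scene (408,200). The press stands behind the direct path, so I'll swing wide in front of it while turning the wrist.

```bash
python3 -m crank '[[[-1,0.05,-0.06,0,0,0,-0.1],[-1,0.12,-0.12,0,0,0,-0.2],[-1,0.2,-0.167,0,0,0,-0.3],[-1,0.29,-0.167,0,0,0,-0.4],[-1,0.377,-0.167,0,0,0,-0.5]]]'; python3 -c "
from h import *
goal((.598,.155,.22),90)"
```

```text
t: 4.58
tool_pos: [0.5004, 0.0099, 0.2268]
orientation: [-0.803, -3.035, 0.0]
force: [0.9, 0.8, -2.2]
opening: 0.0576
gripper_force: 20.0
shift [-0.0261  0.3487  0.0133] turn [-1.000e-04 -1.000e-03 -3.294e-01] deg [ -0.   -0.1 -29.6]
shift [-0.0261  0.3487  0.0133] turn [-1.4000e-03  1.0000e-04  1.6706e+00] deg [-1.000e-01  0.000e+00  1.504e+02]
pos [0.5004 0.0099 0.2268] q [-0.083 -0.143  1.746  0.     1.541 -1.136] F [ 0.88  0.76 -2.24] open 0.0576 t 4.58 yaxis [ 0.495  0.869 -0.001] z [-0.002  0.    -1.   ]
```

```bash
python3 -m crank '[[[-1,-0.005,0.08,0,0,0,-0.1],[-1,-0.01,0.16,0,0,0,-0.2],[-1,-0.016,0.24,0,0,0,-0.3],[-1,-0.022,0.31,0.005,0,0,-0.33],[-1,-0.026,0.3487,0.01,0,0,-0.33]]]'; python3 - <<'E'
from h import *
goal((.598,.155,.134),90)
s=read_state(); im=read_camera("wrist"); cv2.imwrite("pics/w3.png",im[:,:,::-1])
im=read_camera("top"); cv2.imwrite("pics/t3.png",im[:,:,::-1])
print(blobs(im,"red"))
E
```

```text
t: 5.2
tool_pos: [0.5999, 0.155, 0.2211]
orientation: [-0.002, -3.139, 0.0]
force: [-0.4, -1.1, -2.3]
opening: 0.0575
gripper_force: 20.0
shift [3.300e-03 1.000e-04 1.741e-01] turn [-0.0001 -0.0016 -0.001 ] deg [-0.  -0.1 -0.1]
shift [3.300e-03 1.000e-04 1.741e-01] turn [-2.400e-03  2.000e-04  1.999e+00] deg [ -0.2   0.  179.9]
pos [0.5999 0.155  0.2211] q [ 0.17   0.184  1.424  0.     1.535 -1.399] F [-0.44 -1.15 -2.29] open 0.0575 t 5.2 yaxis [ 0.002  1.    -0.   ] z [-0.002 -0.    -1.   ]
[(array([498., 194.]), [477, 190, 45, 9, 347])]
```

View pics/w3.png

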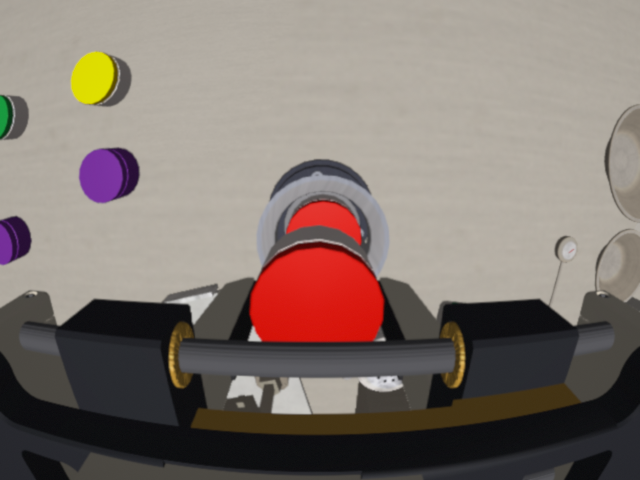

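The wrist view shows the held pot's lid spanning u 250–383 around v 303. The collar spans u 257–389 around v 233, with its inner red lid at (323,222).

```bash
cat >> h.py <<'E'
def wpt(s,u,v,z):
    c=get_calibration("wrist"); M=c["mount"]; Rc=R.from_rotvec(s["orientation"]).as_matrix()
    d=np.array([u-c["cx"],v-c["cy"]])/c["fx"]; a=np.linalg.norm(d)
    r=Rc@M[:3,:3]@np.r_[np.sin(a)*d/a,np.cos(a)]; e=s["tool_pos"]+Rc@M[:3,3]
    return e+r*(z-e[2])/r[2]
E
python3 - <<'E'
from h import *
s=read_state(); im=cv2.imread("pics/w3.png")[:,:,::-1]
for v in(285,295,303,310):
    m=np.where((im[v,:,0]>120)&(im[v,:,1]<60))[0]; print(v,m.min(),m.max(),wpt(s,m.min(),v,.247).round(4),wpt(s,m.max(),v,.247).round(4))
for v in(205,215,225,235,245): print(v,im[v,250:275:1,0].tolist(),im[v,372:397,0].tolist())
for u,v in((257,233),(389,233)): print(wpt(s,u,v,.125).round(4))
# top camera: collar circle from the first picture
T=cv2.imread("pics/top0.png"); g=cv2.resize(T[160:240,210:300],None,fx=6,fy=6,interpolation=2)
g=cv2.cvtColor(g,cv2.COLOR_BGR2GRAY)
c=cv2.HoughCircles(g,cv2.HOUGH_GRADIENT_ALT,1,20,param1=150,param2=.5,minRadius=60,maxRadius=160)
if c is not None:
    for u,v,r in c[0]: p=(u+.5)/6-.5+210,(v+.5)/6-.5+160; print("circ",p,r/6,onplane("top",*p,.125).round(4),onplane("top",*p,.115).round(4))
E
```

```text
285 255 378 [0.5838 0.1307 0.247 ] [0.5838 0.181  0.247 ]
295 251 382 [0.5882 0.1287 0.247 ] [0.5883 0.1829 0.247 ]
303 250 383 [0.5919 0.128  0.247 ] [0.592  0.1835 0.247 ]
310 250 382 [0.5951 0.1278 0.247 ] [0.5952 0.1833 0.247 ]
205 [181, 182, 182, 181, 182, 182, 182, 182, 183, 183, 183, 183, 183, 183, 183, 179, 172, 163, 161, 163, 164, 162, 161, 159, 158] [154, 153, 152, 153, 154, 153, 157, 169, 178, 182, 182, 182, 182, 182, 181, 182, 181, 181, 181, 181, 181, 182, 182, 182, 182]
215 [182, 182, 181, 182, 182, 182, 182, 181, 181, 181, 177, 169, 163, 162, 161, 160, 158, 157, 158, 159, 161, 159, 157, 155, 156] [150, 151, 151, 152, 151, 151, 151, 151, 152, 154, 156, 158, 166, 176, 181, 182, 182, 183, 183, 182, 182, 182, 181, 182, 182]
225 [180, 180, 180, 179, 179, 180, 180, 175, 167, 161, 160, 158, 157, 159, 160, 159, 157, 156, 156, 158, 158, 156, 154, 153, 153] [150, 150, 150, 149, 149, 150, 150, 151, 153, 155, 156, 156, 157, 157, 159, 165, 177, 182, 183, 183, 183, 183, 183, 182, 181]
235 [182, 181, 181, 182, 181, 179, 171, 162, 159, 157, 159, 159, 157, 156, 158, 159, 157, 155, 155, 
[... 175 characters left out ...]
 183, 184, 182, 175, 165, 160, 158, 158, 158, 157, 155, 155, 157, 158, 156, 155, 154, 154, 153, 143, 121, 99] [151, 153, 153, 152, 152, 152, 152, 153, 154, 156, 158, 159, 158, 157, 158, 159, 162, 175, 181, 182, 182, 182, 182, 182, 182]
[0.5912 0.1123 0.125 ]
[0.5913 0.2092 0.125 ]
circ (np.float32(253.75), np.float32(202.91667)) 22.33555 [0.5785 0.1444 0.125 ] [0.5809 0.1459 0.115 ]
circ (np.float32(247.58333), np.float32(194.75)) 15.641469 [0.5964 0.1585 0.125 ] [0.599  0.1601 0.115 ]
circ (np.float32(251.25), np.float32(195.58333)) 15.581977 [0.5947 0.1505 0.125 ] [0.5973 0.152  0.115 ]
circ (np.float32(251.25), np.float32(195.58333)) 18.255907 [0.5947 0.1505 0.125 ] [0.5973 0.152  0.115 ]
```

The two views put the mouth at y ≈ 0.156 (top) and 0.161 (wrist). I'll go in at 0.158, since the bore leaves 7 mm of clearance all round.

```bash
python3 -m crank '[[[-1,0,0.006,0.04,0,0,0],[-1,0,0.006,0.08,0,0,0],[-1,0,0.006,0.115,0,0,0],[-1,0,0.006,0.135,0,0,0],[-1,0,0.006,0.15,0,0,0]]]'
```

```text
t: 5.92
tool_pos: [0.5998, 0.1562, 0.1476]
orientation: [-0.006, -3.141, 0.0]
force: [-0.6, -0.4, -2.0]
opening: 0.0576
gripper_force: 20.0
```

```bash
python3 -m crank '[[[-1,0,0,0.004,0,0,0],[-1,0,0,0.008,0,0,0],[-1,0,0,0.012,0,0,0],[-1,0,0,0.016,0,0,0],[-1,0,0,0.016,0,0,0]]]'; python3 - <<'E'
from h import *
cv2.imwrite("pics/w4.png",read_camera("wrist")[:,:,::-1])
E
```

```text
t: 6.55
tool_pos: [0.6, 0.1565, 0.1402]
orientation: [-0.006, -3.141, 0.0]
force: [-0.9, 0.0, -3.2]
opening: 0.0578
gripper_force: 20.0
```

View pics/w4.png

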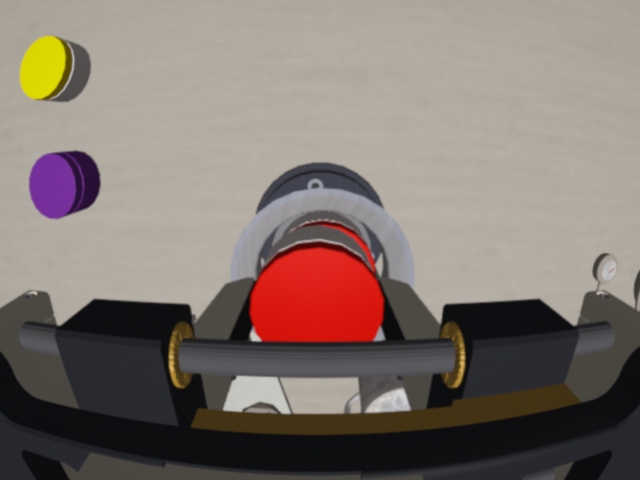

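The collar spans u 231–413 (centre 322) and the held pot u 250–383 (centre 316.5), so the mouth is about 3 mm further in +y. I'll correct that and lower to contact.

```bash
python3 -m crank '[[[-1,0,0.006,0,0,0,0],[-1,0,0.006,0.002,0,0,0],[-1,0,0.006,0.004,0,0,0],[-1,0,0.006,0.006,0,0,0],[-1,0,0.006,0.008,0,0,0]]]'
```

```text
t: 7.22
tool_pos: [0.6001, 0.1594, 0.1364]
orientation: [0.006, 3.141, 0.0]
force: [-1.4, -0.9, 2.0]
opening: 0.0575
gripper_force: 20.0
```

```bash
python3 -m crank '[[[-1,0,0,0,0,0,0],[0.6,0,0,0,0,0,0],[0.6,0,0,0,0,0,0],[0.6,0,0,0,0,0,0],[0.6,0,0,0,0,0,0]]]'
```

```text
t: 7.85
tool_pos: [0.6001, 0.1595, 0.1364]
orientation: [0.005, 3.141, 0.0]
force: [0.1, -0.1, -0.0]
opening: 0.0743
gripper_force: 0.0
```

```bash
python3 -m crank '[[[0.6,0,0,-0.04,0,0,0],[0.6,0,0,-0.08,0,0,0],[0.6,0,0,-0.12,0,0,0],[0.2,0,0,-0.13,0,0,0],[-1,0,0,-0.13,0,0,0]]]'; python3 -m crank '[[[-1,0,0,0,0,0,0],[-1,0,0,0,0,0,0],[-1,0,0,0,0,0,0],[-1,0,0,0,0,0,0],[-1,0,0,0,0,0,0]]]'; python3 - <<'E'
from h import *
s=read_state(); im=read_camera("wrist"); cv2.imwrite("pics/w5.png",im[:,:,::-1])
for b in blobs(im,"red"): print(b,wpt(s,*b[0],.161))
S=read_camera("scene"); print([(b,onplane("scene",*b[0],.161)) for b in blobs(S,"red")])
print(s["tool_pos"],s["opening"])
E
```

```text
t: 8.48
tool_pos: [0.6003, 0.1595, 0.202]
orientation: [0.006, 3.14, 0.0]
force: [-0.6, 0.2, -0.2]
opening: 0.059
gripper_force: 0.0
t: 9.1
tool_pos: [0.6, 0.1594, 0.2013]
orientation: [-0.006, -3.142, 0.0]
force: [0.1, 1.0, 0.3]
opening: 0.0092
gripper_force: 0.0
(array([316.3, 254.9]), [269, 214, 96, 94, 5900]) [0.59170336 0.16023314 0.161     ]
[((array([292.1, 170.4]), [281, 162, 23, 18, 309]), array([0.59445561, 0.15383   , 0.161     ])), ((array([497. , 363.2]), [474, 343, 49, 42, 491]), array([ 0.5296428 , -0.43736579,  0.161     ]))]
[0.60003558 0.15943375 0.20130315] 0.009246268302674375
```

View pics/w5.png

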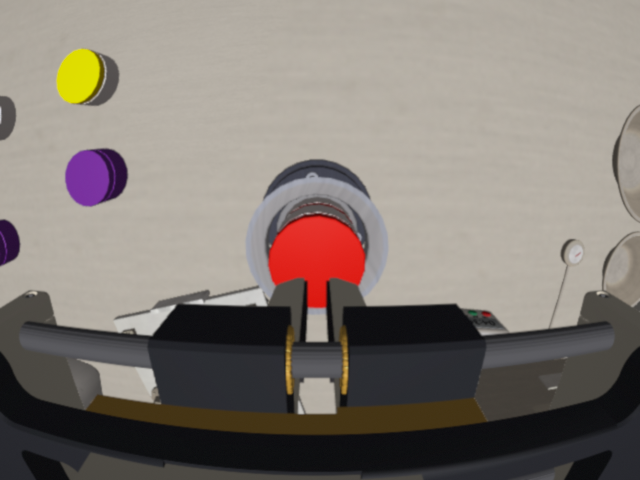

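The pot stands upright and centred in the mouth, with its lid around (317,258) and the collar around (317,245). Next I push with shut fingers.

```bash
python3 -m crank '[[[-1,0,0,0.03,0,0,0],[-1,0,0,0.05,0,0,0],[-1,0,0,0.065,0,0,0],[-1,0,0,0.072,0,0,0],[-1,0,0,0.072,0,0,0]]]'; python3 -m crank '[[[-1,0,0,0.008,0,0,0],[-1,0,0,0.016,0,0,0],[-1,0,0,0.024,0,0,0],[-1,0,0,0.032,0,0,0],[-1,0,0,0.04,0,0,0]]]'
```

```text
t: 9.82
tool_pos: [0.5999, 0.1594, 0.1651]
orientation: [-0.006, -3.141, 0.0]
force: [0.9, 0.9, -0.2]
opening: -0.0
gripper_force: 0.0
t: 10.45
tool_pos: [0.6004, 0.1595, 0.1455]
orientation: [0.006, 3.141, 0.0]
force: [1.1, 0.5, 4.5]
opening: 0.0007
gripper_force: 2.3
```

```bash
python3 -m crank '[[[-1,0,0,0.007,0,0,0],[-1,0,0,0.014,0,0,0],[-1,0,0,0.021,0,0,0],[-1,0,0,0.028,0,0,0],[-1,0,0,0.034,0,0,0]]]'; python3 -m crank '[[[-1,0,0,0.001,0,0,0],[-1,0,0,0.002,0,0,0],[-1,0,0,0.003,0,0,0],[-1,0,0,0.004,0,0,0],[-1,0,0,0.005,0,0,0]]]'
```

```text
t: 11.08
tool_pos: [0.6004, 0.1595, 0.1286]
orientation: [0.005, 3.141, 0.0]
force: [0.8, -0.4, 5.7]
opening: -0.0001
gripper_force: 3.1
t: 11.7
tool_pos: [0.6004, 0.1595, 0.1262]
orientation: [0.006, 3.141, 0.0]
force: [0.4, 0.5, 6.4]
opening: 0.0005
gripper_force: 3.1
```

```bash
python3 -m crank '[[[-1,0,0,0.001,0,0,0],[-1,0,0,0.002,0,0,0],[-1,0,0,0.003,0,0,0],[-1,0,0,0.003,0,0,0],[-1,0,0,0.003,0,0,0]]]'
```

```text
t: 12.32
tool_pos: [0.6006, 0.1595, 0.1253]
orientation: [0.006, 3.14, 0.0]
force: [-0.5, 0.6, 9.3]
opening: 0.0004
gripper_force: 4.4
```

```bash
python3 -m crank '[[[-1,0,0,0.001,0,0,0],[-1,0,0,0.002,0,0,0],[-1,0,0,0.002,0,0,0],[-1,0,0,0.002,0,0,0],[-1,0,0,0.002,0,0,0]]]'
```

```text
t: 12.95
tool_pos: [0.6009, 0.1596, 0.1252]
orientation: [0.006, 3.139, 0.001]
force: [-2.2, 0.2, 13.1]
opening: 0.0002
gripper_force: 6.9
```

The force rises to 13 N without any further travel, so the platform is on its stop. I'll retreat and check.

```bash
python3 -m crank '[[[-1,0,0,-0.01,0,0,0],[-1,0,0,-0.05,0,0,0],[-1,0,0,-0.12,0,0,0],[-1,0,0,-0.18,0,0,0],[-1,0,0,-0.2,0,0,0]]]'; python3 -m crank '[[[-1,0.1,0,-0.03,0,0,0],[-1,0.2,0,-0.05,0,0,0],[-1,0.28,0,-0.06,0,0,0],[-1,0.32,0,-0.06,0,0,0],[-1,0.32,0,-0.06,0,0,0]]]'; python3 - <<'E'
from h import *
S=read_camera("scene"); T=read_camera("top")
for n,I in(("scene",S),("top",T)):
    for c in("red","yellow","green"): print(n,c,[(b,onplane(n,*b[0],.125).round(4)) for b in blobs(I,c,80)])
a=cv2.resize(S[130:330,230:430],(400,400),interpolation=2); b=cv2.resize(T[140:300,200:360],(400,400),interpolation=2)
cv2.imwrite("pics/end.png",np.hstack([a,b])[:,:,::-1]); print(read_state()["tool_pos"],read_state()["force"])
E
```

```text
t: 13.58
tool_pos: [0.6011, 0.1596, 0.2265]
orientation: [0.006, 3.138, 0.001]
force: [0.4, -0.2, -0.4]
opening: 0.0002
gripper_force: 0.0
t: 14.2
tool_pos: [0.439, 0.1601, 0.253]
orientation: [-0.004, -3.141, 0.0]
force: [0.1, 0.1, 0.3]
opening: 0.0004
gripper_force: 0.0
scene red [((array([292.9, 183. ]), [281, 176, 25, 16, 303]), array([0.5947, 0.1533, 0.125 ])), ((array([497. , 363.2]), [474, 343, 49, 42, 482]), array([ 0.5552, -0.4319,  0.125 ]))]
scene yellow []
scene green []
top red [((array([248.7, 194.2]), [236, 182, 27, 26, 531]), array([0.5977, 0.1562, 0.125 ])), ((array([498., 194.]), [477, 190, 45, 9, 347]), array([ 0.6063, -0.3792,  0.125 ]))]
top yellow []
top green []
[0.44025948 0.15994369 0.25297517] [-0.13385281  0.01309923 -0.45267761]
```

View pics/end.png

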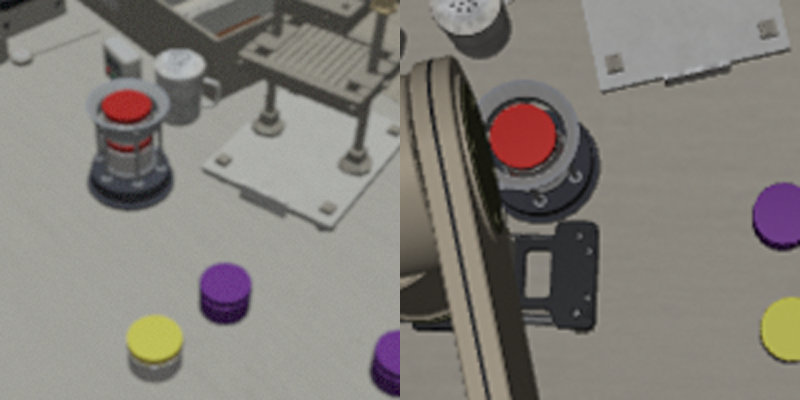

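Both views show the loaded pot's red lid level in the mouth (crop (127,105)), the other red lid below it inside the cage at (127,142), and the yellow pot standing where it was.

```bash
python3 -c "
from plant import *
print(close_job())"
```

```text
the job is handed in; nothing more can be done
None
```

The red-lidded pot now stands upright on the one in the dispenser, pushed down to the stop with its lid level with the mouth and released; I never touched the yellow- and green-lidded pots, and I handed the job in at about 14 s.

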